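Lids back on the washed storage canisters

ROBOT

A 6-joint arm with a two-finger parallel gripper is mounted at the origin on a cart in front of the work surface, level with it; the furniture and walls round the work are solid. World frame = base frame: x ahead of the robot, y to its left, z up, the work surface at z = 0. Lengths are in m, angles in rad, forces in N, time in s.
With the tool pointing down it reaches from about 0.35 to 0.775 m from the base axis. Payload 7.3 kg.
Tool frame: the origin (TCP) lies at the very end of the fingers, on their centre line; the grasp point (between the pads) lies 19 mm behind it; z points along the fingers, y is the line along which they close (so a half turn about z gives the same grasp; the last joint's range is limited). The gripper opens to 92 mm and grips with 3 to 60 N. Pads are 19 mm wide; open, the fingers measure 130 mm over their backs; the gripper's body (75 mm by 190 mm) begins 47 mm behind the grasp point.
Start: joints at [-1.309, 0.342, 1.524, -0, 1.275, -0.146], TCP at [0.208, -0.482, 0.206] pointing down, gripper open.
Joint ranges: [-2.53, 2.53], [-0.77, 2.02], [0.04, 2.7], [-1, 4.14], [0.28, 2.66], [-3.11, 3.11]. Speed limits (rad/s): [2.57, 2.57, 3.14, 3.14, 3.14, 3.14].

INTERFACE

Orientations are given as [roll, pitch, yaw] about the fixed x, y, z axes, in that order (R = Rz(yaw) Ry(pitch) Rx(roll)).
In Python, from cell import * gives the robot as it stands.
- The arm moves only by the tool step_arm, never from a script. Its argument "commands" is a list of rows, each a list of 7 numbers: the opening, from 0 (shut) to 1 (fully open), then the shift along the world's x, y, z in cm, then the turn, a rotation vector about the world's x, y, z in rad. A call has 1 to 5 rows; each row is the pose to reach, as a shift and turn from the pose commanded when the call began; what a row does not reach only later rows make up. A row lasts 1/12 s, in which the tool goes at most 41.7 mm and 7.16 degrees, less where a joint would pass 70% of its speed; a pose out of reach is approached as far as the arm can. A call with a gripper value outside its range is refused whole. The fingers move at their own pace and stop on an object; "grip_force" is the grip in N (left out, the last holds). Time passes only in rows, so rows that repeat a pose let the fingers close. It gives the time, the measured TCP pose, the force, the opening and the grip force at its end, in the units of the state.
- observe(): the state, without advancing time (a new reading comes with each control period).
- read_camera(name): name is "side" or "top" or "wrist"; returns the picture (480x640x3 uint8, red, green, blue); there is no depth.
- camera_model(name): a dict with "vfov" (degrees; the focal length in pixels is half the picture's height over the tangent of half this angle, whatever the lens; pixels are square), "cx", "cy" (the principal point, pixels), "world_to_cam" (4x4, takes a point from world to camera coordinates). Camera axes: x right, y up, looking along -z (the intrinsics and any distortion apply to the point x, -y, -z); pixel columns grow to the right and rows downward; lengths in m; the calibration is good to about 2 mm. A picture is of the moment at which its call begins: read the wrist's pose just before it. camera_model takes no time and is no camera call; for the wrist camera it gives the pose at the moment of the call.
- hand_in(): hands the job in; it is judged then, once.
The state is a dict: "time": time; "qpos": joint angles; "qvel": joint speeds; "joint_efforts": joint torques, N m; "tool_pos": TCP position; "tool_rot": TCP orientation; "contact_force": force on the tool from outside, world axes, zero at the start; "torque": the same for the moment, N m; "opening": finger opening in m; "grip_force": force on a finger pad.
Only numpy, scipy, OpenCV 4.12 (cv2) and the standard library are available. Lean on these libraries where they do the work, as an engineer would, in place of code of your own. Each camera call takes 0.05 s, during which the arm holds its last target. There are 200 camera calls.

TASK

The four white storage canisters are washed and dry and stand open. Pick the four knobbed wooden lids out from the other things on the worktop and put each one on the canister of its own size, lowered in rather than dropped, so that its plug is in the mouth and its disc sits down flat on the rim all round. Leave the canisters standing where they are, and the food tin and the salt shaker too.

Things in the scene. Friction and masses are not known exactly. Their poses are not given: they have to be found in the camera images.
- canister_58: the smallest of four loose white stoneware canisters, open at the top: a straight round pot without handle, 58 mm across outside and 66 mm high, wall 4 mm, so its mouth is 50 mm wide. Origin at the centre of its underside, z up; the rim is 66 mm above it.
- canister_72: the second smallest of four loose white stoneware canisters, open at the top: a straight round pot without handle, 72 mm across outside and 66 mm high, wall 4 mm, so its mouth is 64 mm wide. Origin at the centre of its underside, z up; the rim is 66 mm above it.
- canister_86: the second largest of four loose white stoneware canisters, open at the top: a straight round pot without handle, 86 mm across outside and 66 mm high, wall 4 mm, so its mouth is 78 mm wide. Origin at the centre of its underside, z up; the rim is 66 mm above it.
- canister_100: the largest of four loose white stoneware canisters, open at the top: a straight round pot without handle, 100 mm across outside and 66 mm high, wall 4 mm, so its mouth is 92 mm wide. Origin at the centre of its underside, z up; the rim is 66 mm above it.
- lid_58: smallest of four round brown wooden lids, loose, knob up, about 50 g; fits the 58 mm canister. Origin: centre of its underside, z up. Plug z 0 to 10 mm, 34 mm across at its foot, tapering out to 44; disc 58 mm across, z 10 to 18; round knob in the middle 21 to 26 mm thick, widest near its top, z 18 to 50. Seated, the disc rests on the rim: origin 56 mm above the canister's.
- lid_72: second smallest of four round brown wooden lids, loose, knob up, about 64 g; fits the 72 mm canister. Origin: centre of its underside, z up. Plug z 0 to 10 mm, 48 mm across at its foot, tapering out to 58; disc 72 mm across, z 10 to 18; round knob in the middle 21 to 26 mm thick, widest near its top, z 18 to 50. Seated, the disc rests on the rim: origin 56 mm above the canister's.
- lid_86: second largest of four round brown wooden lids, loose, knob up, about 78 g; fits the 86 mm canister. Origin: centre of its underside, z up. Plug z 0 to 10 mm, 62 mm across at its foot, tapering out to 72; disc 86 mm across, z 10 to 18; round knob in the middle 21 to 26 mm thick, widest near its top, z 18 to 50. Seated, the disc rests on the rim: origin 56 mm above the canister's.
- lid_100: largest of four round brown wooden lids, loose, knob up, about 92 g; fits the 100 mm canister. Origin: centre of its underside, z up. Plug z 0 to 10 mm, 76 mm across at its foot, tapering out to 86; disc 100 mm across, z 10 to 18; round knob in the middle 21 to 26 mm thick, widest near its top, z 18 to 50. Seated, the disc rests on the rim: origin 56 mm above the canister's.
- tin_3: bystander: flat closed food tin, 86 mm across and 40 mm high, loose, in the row with the lids; no lid of the set. Origin at the centre of its underside.
- mill_2: bystander: small salt shaker, 44 mm across and 90 mm high, loose, to the left of the work. Origin at the centre of its underside.
Not all that is in view belongs to the job. Leave any blue look-alike of the canister_58 alone.

How it is judged:
By the outcome, as a careful person would: the job done as asked, in the order asked, and still so for the second after the job is handed in, with the robot touching nothing.
It also fails if it takes over 88 s, if anything falls off the work surface, if the arm or the gripper's body presses on something with over 40 N, if the wrist force passes 120 N, or if a joint passes its speed limit or range.

## Working session

There is one attempt and no reset: what is moved stays moved. The work goes in short steps, Python scripts to look and compute and a tool call to move; the robot and the scene stay as the last step left them, time stands still between calls to the robot, and variables do not carry over. Pictures are saved under pics/ and viewed, at most 17 in all, crops included, and the job is handed in when it is done.

Besides the shell and the picture viewer there is one more tool, called after "Call:" by a JSON object that holds its "method" and its "body". step_arm: Moves the arm, as the interface text tells. Its arguments: {"type":"object","properties":{"commands":{"type":"array"},"grip_force":{"type":"number"}},"required":["commands"]}

```bash
ls; mkdir -p pics
python3 - <<'E'
from cell import *
import cv2
for n in("top","side"):
    cv2.imwrite(f"pics/{n}0.png",read_camera(n)[:,:,::-1]); m=camera_model(n); print(n,m)
s=observe(); print(s["time"],s["tool_pos"],s["tool_rot"],s["opening"])
E
```

```text
pics
top {'vfov': 57.57467079571034, 'cx': 321.4244007640511, 'cy': 241.636986672522, 'world_to_cam': array([[-0.01044891, -0.99987164,  0.01214633, -0.10369565],
       [ 0.9970843 , -0.00950001,  0.07571427, -0.44345507],
       [-0.07558916,  0.01290205,  0.99705557, -1.24178814],
       [ 0.        ,  0.        ,  0.        ,  1.        ]])}
side {'vfov': 49.507055831194464, 'cx': 316.3237249529303, 'cy': 238.51719455226277, 'world_to_cam': array([[-0.87849847, -0.47759137, -0.01212145,  0.33482531],
       [ 0.40275776, -0.75401646,  0.51888859, -0.28546852],
       [-0.25695648,  0.45096082,  0.85475593, -1.1236744 ],
       [ 0.        ,  0.        ,  0.        ,  1.        ]])}
0.1 [ 0.20811314 -0.48157799  0.2054295 ] [-3.14028027e+00 -1.69961555e-04  4.07794283e-01] 0.09183689187432463
```

View pics/top0.png

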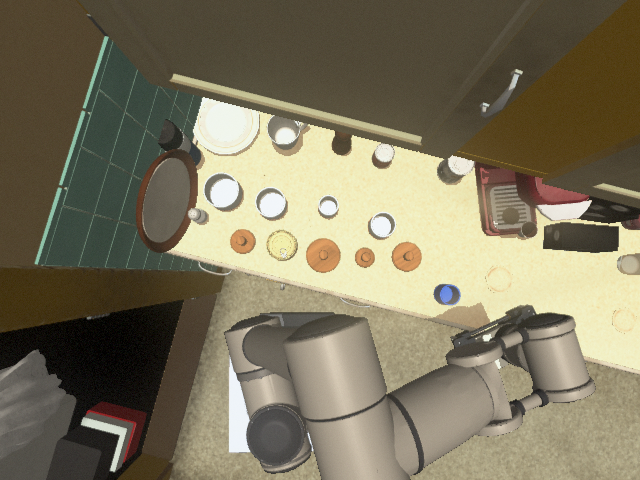

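View pics/side0.png

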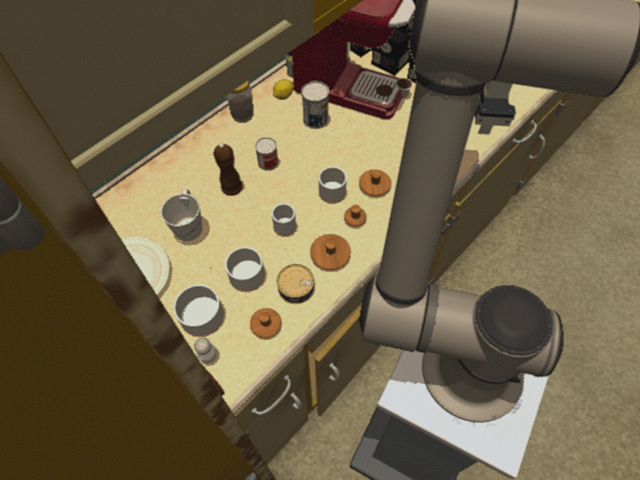

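The top view shows canisters at about (223,191)=100, (271,204)=86, (328,207)=58 and (382,226)=72. The lids are at (242,241), (323,255), (365,258) and (406,256), the tin is at (282,245) and the shaker at (197,215). The blue look-alike is at (447,295). The side view agrees.

```bash
cat > h.py <<'E'
import numpy as np, cv2
def ray(m,u,v):
    f=240/np.tan(np.radians(m["vfov"])/2)
    d=np.array([(u-m["cx"])/f,-(v-m["cy"])/f,-1.]); T=m["world_to_cam"]; R=T[:3,:3]
    return -R.T@T[:3,3], R.T@d
def onplane(m,u,v,z):
    o,d=ray(m,u,v); return o+d*(z-o[2])/d[2]
def proj(m,p):
    f=240/np.tan(np.radians(m["vfov"])/2); c=m["world_to_cam"]@np.append(p,1)
    return m["cx"]-f*c[0]/c[2], m["cy"]+f*c[1]/c[2]
def fitcircle(P):
    A=np.c_[2*P[:,:2],np.ones(len(P))]; s=np.linalg.lstsq(A,(P[:,:2]**2).sum(1),rcond=None)[0]
    return s[:2],np.sqrt(s[2]+s[:2]@s[:2])
E
cat > m1.py <<'E'
from cell import *; from h import *
m=camera_model("top"); im=cv2.imread("pics/top0.png"); hsv=cv2.cvtColor(im,cv2.COLOR_BGR2HSV); H,S,V=cv2.split(hsv)
vis=im.copy()
lid=((H<14)&(S>130)&(V>90)).astype(np.uint8)
grey=(S<60).astype(np.uint8)
for name,mask,z in(("lid",lid,.018),("can",grey,.066)):
    mask[:, :150]=0; mask[285:]=0; mask[:165]=0; mask[:,430:]=0
    mask=cv2.morphologyEx(mask,cv2.MORPH_CLOSE,np.ones((3,3),np.uint8))
    for c in cv2.findContours(mask,cv2.RETR_EXTERNAL,cv2.CHAIN_APPROX_NONE)[0]:
        if cv2.contourArea(c)<80: continue
        cv2.drawContours(vis,[c],-1,(0,255,0),1)
        P=np.array([onplane(m,u,v,z) for u,v in c[:,0]]); ctr,r=fitcircle(P)
        res=np.std(np.linalg.norm(P[:,:2]-ctr,axis=1))
        print(name,c[:,0].mean(0).round(1),"xy mm",(ctr*1000).round(1),"dia",(2000*r).round(1),"sd",(res*1000).round(1))
cv2.imwrite("pics/vis0.png",cv2.resize(vis[165:290,180:430],None,fx=3,fy=3,interpolation=cv2.INTER_NEAREST))
E
python3 m1.py
```

```text
can [282.5 218.6] xy mm [504.4 -35.3] dia 632.9 sd 81.3
```

View pics/vis0.png

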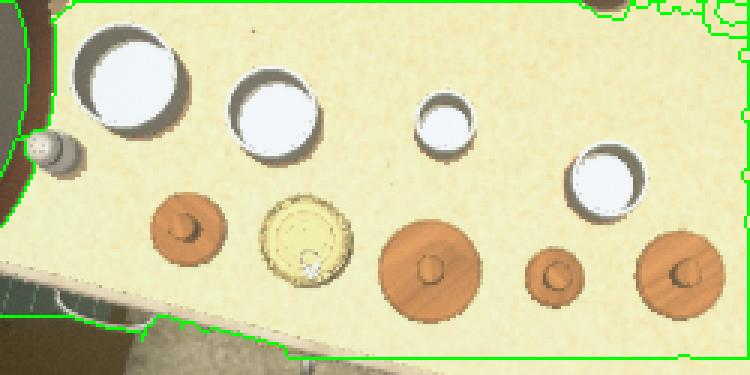

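```bash
sed -i 's/^lid=.*/b,g,r=[x.astype(int) for x in cv2.split(im)]; lid=((H<19)\&(S>120)\&(V>90)).astype(np.uint8)/; s/^grey=.*/grey=((b>=r-4)\&(V>50)).astype(np.uint8)/' m1.py; python3 m1.py
python3 - <<'E'
from cell import *; from h import *
for u,v in((282,245),(197,209)): print(onplane(camera_model("top"),u,v,.04 if u>200 else .09))
# edges of upper cabinet board / counter edge probes
m=camera_model("wrist"); print(m)
E
```

```text
lid [364.2 257.3] xy mm [ 396.1 -230.6] dia 52.1 sd 0.9
lid [406.4 256.4] xy mm [ 397.6 -352.3] dia 80.4 sd 0.9
lid [322.5 255.1] xy mm [ 403.7 -111.4] dia 93.9 sd 0.8
lid [242.2 241.2] xy mm [446.1 120. ] dia 66.2 sd 0.9
lid [181.7 229.8] xy mm [480.3 294.6] dia 53.0 sd 11.2
can [173.  262.8] xy mm [384. 302.] dia 98.4 sd 18.1
can [381.7 222.4] xy mm [ 485.6 -276.4] dia 62.0 sd 5.1
can [327.6 204. ] xy mm [ 541.1 -127. ] dia 49.7 sd 5.0
can [271.7 202.6] xy mm [547.4  30.8] dia 73.2 sd 5.2
can [222.4 192.8] xy mm [579.5 165. ] dia 82.5 sd 5.7
[0.43221672 0.00370308 0.04      ]
[0.52922361 0.23062237 0.09      ]
{'vfov': 59.320517689298015, 'cx': 319.40780947992175, 'cy': 245.60406840244204, 'world_to_cam': array([[ 0.39616925, -0.91817553, -0.00190264, -0.52288423],
       [ 0.88218706,  0.381214  , -0.27644507,  0.03496994],
       [ 0.25455042,  0.10784055,  0.96102784, -0.39049808],
       [ 0.        ,  0.        ,  0.        ,  1.        ]])}
```

View pics/vis0.png

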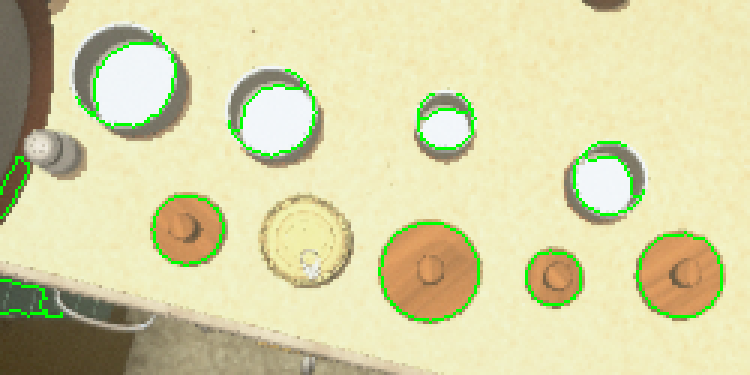

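Lid outlines fit well. The canister masks miss the shaded parts, so I'll use saturation with a convex hull.

```bash
cat > m2.py <<'E'
from cell import *; from h import *
m=camera_model("top"); im=cv2.imread("pics/top0.png"); S=cv2.cvtColor(im,cv2.COLOR_BGR2HSV)[:,:,1]
vis=im.copy()
for n,u,v,r in((100,223,191,24),(86,271,204,21),(58,328,207,15),(72,382,226,18)):
    b=im[v-r:v+r,u-r:u+r].astype(int)
    mk=np.zeros(S.shape,np.uint8); mk[v-r:v+r,u-r:u+r]=(b[:,:,0]>0.87*b[:,:,2])
    c=max(cv2.findContours(mk,cv2.RETR_EXTERNAL,cv2.CHAIN_APPROX_NONE)[0],key=cv2.contourArea)
    h=cv2.convexHull(c); cv2.drawContours(vis,[h],-1,(0,0,255),1)
    f=np.zeros_like(mk); cv2.drawContours(f,[h],-1,1,-1); c=cv2.findContours(f,cv2.RETR_EXTERNAL,cv2.CHAIN_APPROX_NONE)[0][0]
    P=np.array([onplane(m,*p,.066) for p in c[:,0]]); ctr,R=fitcircle(P)
    print(n,(ctr*1000).round(1),(2000*R).round(1),(1000*np.std(np.linalg.norm(P[:,:2]-ctr,axis=1))).round(1), proj(m,np.append(ctr,.066)))
cv2.imwrite("pics/vis1.png",cv2.resize(vis[165:290,180:430],None,fx=3,fy=3,interpolation=cv2.INTER_NEAREST))
E
python3 m2.py
```

```text
100 [586.8 171.8] 100.1 1.2 (np.float64(220.72925241993323), np.float64(189.63886887272216))
86 [551.5  34.9] 85.4 0.8 (np.float64(269.91538479400384), np.float64(201.76091478922345))
58 [ 541.6 -126.7] 57.3 0.8 (np.float64(327.9336925913708), np.float64(204.81237075187062))
72 [ 486.5 -278.3] 71.2 0.9 (np.float64(382.59143833972803), np.float64(223.95819487788052))
```

View pics/vis1.png

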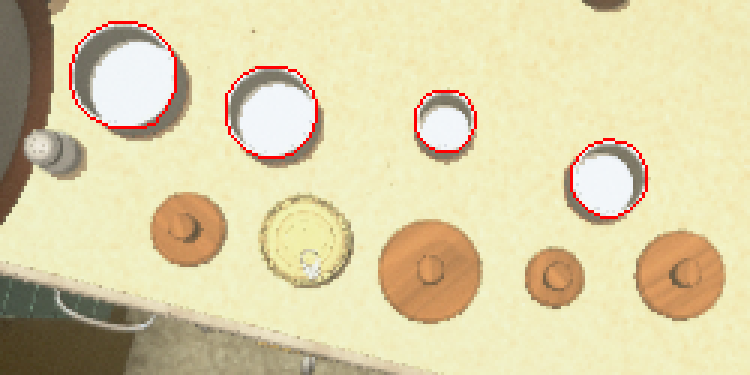

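Canister rims fit well, with diameters of 100, 85, 57 and 71. Start with lid_86, at (398,-352), for the canister at (551,35).

Call:
{"method": "step_arm", "body": {"commands": [[0.6,3.6,2.5,0],[0.6,7.2,5,0]]}}

```text
invalid input at $.commands[0]: expected 7 numbers
```

Call:
{"method": "step_arm", "body": {"commands": [[0.6,3,2,0,0,0,0],[0.6,6.3,4.3,0,0,0,0],[0.6,9.6,6.6,0,0,0,0],[0.6,13,8.8,0,0,0,0],[0.6,16,11,-3,0,0,0]]}}

```text
time: 0.52
tool_pos: [0.368, -0.3754, 0.1836]
tool_rot: [3.133, -0.003, 0.408]
contact_force: [0.5, -1.0, -0.5]
opening: 0.0629
grip_force: 0.0
```

Call:
{"method": "step_arm", "body": {"commands": [[0.6,1.5,1,0,0,0,0],[0.6,3,2,-1,0,0,0],[0.6,3,2,-2,0,0,0],[0.6,3,2,-2,0,0,0]]}}

```text
time: 0.85
tool_pos: [0.3939, -0.3533, 0.1576]
tool_rot: [-3.137, 0.002, 0.41]
contact_force: [-0.5, -0.1, 0.1]
opening: 0.0548
grip_force: 0.0
```

```bash
cat > w.py <<'E'
import sys
from cell import *; from h import *
s=observe(); m=camera_model("wrist"); im=read_camera("wrist")[:,:,::-1].copy(); cv2.imwrite(f"pics/{sys.argv[1]}.png",im)
print(s["time"],s["tool_pos"].round(4),s["tool_rot"].round(3),s["opening"],s["contact_force"].round(2))
H,S,V=cv2.split(cv2.cvtColor(im,cv2.COLOR_BGR2HSV))
lid=((H<19)&(S>110)&(V>70)).astype(np.uint8)
for c in cv2.findContours(lid,cv2.RETR_EXTERNAL,cv2.CHAIN_APPROX_NONE)[0]:
    if cv2.contourArea(c)<1500: continue
    P=np.array([onplane(m,u,v,.018) for u,v in c[:,0]]); ctr,r=fitcircle(P)
    print(c[:,0].mean(0).round(),"xy mm",(ctr*1000).round(1),"dia",(2000*r).round(1),"sd",(1000*np.std(np.linalg.norm(P[:,:2]-ctr,axis=1))).round(1))
E
python3 w.py w1
```

```text
0.85 [ 0.3939 -0.3533  0.1576] [-3.137e+00  2.000e-03  4.100e-01] 0.05484303225492343 [-0.54 -0.14  0.14]
[324. 217.] xy mm [ 397.4 -352.9] dia 83.9 sd 0.3
[175. 157.] xy mm [ 396.4 -233.2] dia 56.0 sd 0.3
[37. 80.] xy mm [ 406.3 -126.2] dia 78.6 sd 11.7
```

View pics/w1.png

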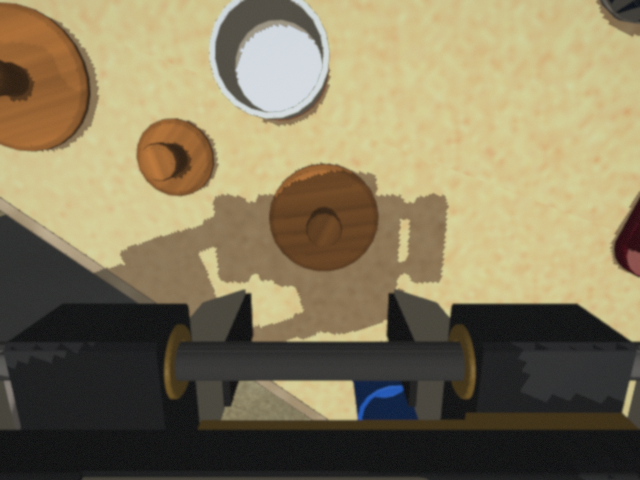

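The wrist view puts lid_86 at pixel (324,217), which gives (397,-353). That agrees with the top view within 1 mm. Descend.

Call:
{"method": "step_arm", "body": {"commands": [[0.6,0,0,-3.5,0,0,0],[0.6,0,0,-7,0,0,0],[0.6,0,0,-9.5,0,0,0],[0.6,0,0,-10.5,0,0,0],[0.6,0,0,-10.5,0,0,0]]}}

```text
time: 1.32
tool_pos: [0.3927, -0.3545, 0.0532]
tool_rot: [-3.138, 0.001, 0.406]
contact_force: [0.2, 0.3, 1.0]
opening: 0.0551
grip_force: 0.0
```

Call:
{"method": "step_arm", "body": {"commands": [[0.6,0.3,0.1,-1.6,0,0,0],[0.6,0.5,0.2,-2.8,0,0,0],[0.6,0.5,0.2,-3.1,0,0,0],[0.6,0.5,0.2,-3.1,0,0,0]]}}

```text
time: 1.65
tool_pos: [0.3995, -0.3535, 0.0248]
tool_rot: [3.141, -0.0, 0.407]
contact_force: [0.0, 0.4, 1.0]
opening: 0.0552
grip_force: 0.0
```

Call:
{"method": "step_arm", "body": {"commands": [[0.1,0,0,0,0,0,0],[0.1,0,0,0,0,0,0],[0.1,0,0,0,0,0,0],[0.1,0,0,0,0,0,0]], "grip_force": 20}}

```text
time: 1.98
tool_pos: [0.3996, -0.3532, 0.0247]
tool_rot: [3.14, -0.0, 0.408]
contact_force: [-0.5, -0.3, 0.8]
opening: 0.0332
grip_force: 0.0
```

Call:
{"method": "step_arm", "body": {"commands": [[0.4,-0.1,0,-0.2,0,0,0],[0.4,-0.2,0,-0.3,0,0,0],[0.1,-0.2,0,-0.3,0,0,0],[0.1,-0.2,0,-0.3,0,0,0],[0.1,-0.2,0,-0.3,0,0,0]]}}

```text
time: 2.4
tool_pos: [0.3974, -0.3528, 0.0208]
tool_rot: [-3.142, 0.0, 0.408]
contact_force: [0.2, -0.1, -0.1]
opening: 0.0244
grip_force: 20.0
```

Call:
{"method": "step_arm", "body": {"commands": [[0.1,0,0,0,0,0,0],[0.1,0,0,0,0,0,0],[0.1,0,0,0,0,0,0]]}}

```text
time: 2.65
tool_pos: [0.3973, -0.3527, 0.0208]
tool_rot: [-3.141, 0.0, 0.408]
contact_force: [1.1, -0.3, -0.3]
opening: 0.0241
grip_force: 20.0
```

Call:
{"method": "step_arm", "body": {"commands": [[0.1,0,0,2,0,0,0],[0.1,0,0,5.5,0,0,0],[0.1,0.3,0.7,9.5,0,0,0],[0.1,0.9,2.3,13,0,0,0],[0.1,1.8,4.6,16,0,0,0]]}}

```text
time: 3.07
tool_pos: [0.4154, -0.3077, 0.1834]
tool_rot: [3.139, -0.001, 0.406]
contact_force: [1.5, -0.5, -1.5]
opening: 0.0245
grip_force: 20.0
```

Call:
{"method": "step_arm", "body": {"commands": [[0.1,1.4,3.4,0,0,0,0],[0.1,2.8,7,0,0,0,0],[0.1,4.2,10.6,0,0,0,0],[0.1,5.6,14.2,0,0,0,0],[0.1,7,17.8,0,0,0,0]]}}

```text
time: 3.48
tool_pos: [0.4856, -0.1269, 0.181]
tool_rot: [3.141, -0.0, 0.407]
contact_force: [0.5, -0.3, -0.4]
opening: 0.0245
grip_force: 20.0
```

Call:
{"method": "step_arm", "body": {"commands": [[0.1,1.4,3.6,0,0,0,0],[0.1,2.8,7.2,0,0,0,0],[0.1,4.2,10.8,0,0,0,0],[0.1,5.4,13.6,0,0,0,0],[0.1,6,15.4,0,0,0,0]]}}

```text
time: 3.9
tool_pos: [0.5461, 0.0284, 0.1808]
tool_rot: [-3.141, -0.001, 0.41]
contact_force: [-0.2, 0.1, -0.5]
opening: 0.0245
grip_force: 20.0
```

Call:
{"method": "step_arm", "body": {"commands": [[0.1,0,0,0,0,0,0],[0.1,0,0,0,0,0,0]]}}

```text
time: 4.07
tool_pos: [0.5452, 0.0261, 0.1805]
tool_rot: [-3.142, 0.001, 0.41]
contact_force: [-0.4, -1.1, -0.6]
opening: 0.0244
grip_force: 20.0
```

```bash
cat > wc.py <<'E'
# canister outlines in the wrist view, near expected pixel positions; rim plane at 66 mm
import sys
from cell import *; from h import *
s=observe(); m=camera_model("wrist"); im=read_camera("wrist")[:,:,::-1].copy()
print(s["time"],s["tool_pos"].round(4),s["tool_rot"].round(3),s["opening"],s["contact_force"].round(2))
C={100:(.5868,.1718),86:(.5515,.0349),58:(.5416,-.1267),72:(.4865,-.2783)}
b=im.astype(int); mk=(b[:,:,0]>0.87*b[:,:,2]).astype(np.uint8); 
for n in C:
    u,v=proj(m,np.array([*C[n],.066])); print(n,"expect px",round(u),round(v))
    if not(0<=u<640 and 0<=v<480): continue
    cv2.circle(im,(int(u),int(v)),4,(0,0,255),-1)
    ring=[proj(m,np.array([C[n][0]+n/2000*np.cos(t),C[n][1]+n/2000*np.sin(t),.066])) for t in np.linspace(0,6.28,60)]
    cv2.polylines(im,[np.int32(ring)],True,(0,0,255),1)
cv2.imwrite(f"pics/{sys.argv[1]}.png",im)
E
python3 wc.py w2
```

```text
4.0667 [0.5452 0.0261 0.1805] [-3.142e+00  1.000e-03  4.100e-01] 0.02444267809367858 [-0.45 -1.05 -0.55]
100 expect px 142 89
86 expect px 314 219
58 expect px 504 314
72 expect px 629 436
```

View pics/w2.png

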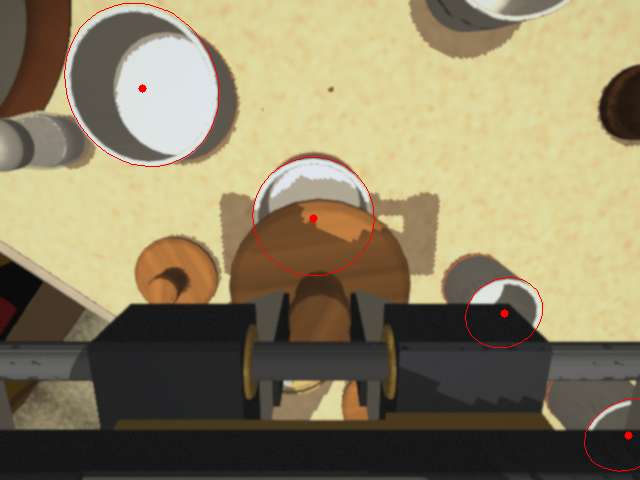

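The wrist view shows the predicted rims (red) on the real ones within about 1 mm. Lower onto canister_86: seated TCP is at z≈77 mm.

Call:
{"method": "step_arm", "body": {"commands": [[0.1,0.4,0.5,-1.5,0,0,0],[0.1,0.6,0.9,-4.5,0,0,0],[0.1,0.6,0.9,-7,0,0,0],[0.1,0.6,0.9,-8,0,0,0],[0.1,0.6,0.9,-8,0,0,0]]}}

```text
time: 4.53
tool_pos: [0.5494, 0.0331, 0.0986]
tool_rot: [-3.139, 0.005, 0.406]
contact_force: [0.2, -0.5, -0.2]
opening: 0.0249
grip_force: 20.0
```

Call:
{"method": "step_arm", "body": {"commands": [[0.1,0.2,0.2,-0.6,0,0,0],[0.1,0.2,0.2,-1.1,0,0,0],[0.1,0.2,0.2,-1.5,0,0,0],[0.1,0.2,0.2,-1.8,0,0,0],[0.1,0.2,0.2,-1.8,0,0,0]]}}

```text
time: 4.95
tool_pos: [0.5533, 0.0362, 0.0828]
tool_rot: [3.142, 0.0, 0.408]
contact_force: [-0.3, 0.8, -0.8]
opening: 0.0245
grip_force: 20.0
```

Call:
{"method": "step_arm", "body": {"commands": [[0.1,-0.2,-0.1,-0.2,0,0,0],[0.1,-0.2,-0.1,-0.4,0,0,0],[0.1,-0.2,-0.1,-0.6,0,0,0],[0.1,-0.2,-0.1,-0.6,0,0,0]]}}

```text
time: 5.28
tool_pos: [0.5514, 0.0352, 0.0768]
tool_rot: [3.141, -0.0, 0.408]
contact_force: [0.4, 0.1, -0.7]
opening: 0.0247
grip_force: 20.0
```

Call:
{"method": "step_arm", "body": {"commands": [[0.1,0,0,-0.1,0,0,0],[0.1,0,0,-0.1,0,0,0],[0.1,0,0,-0.1,0,0,0]]}}

```text
time: 5.53
tool_pos: [0.5515, 0.0352, 0.0767]
tool_rot: [3.141, -0.001, 0.408]
contact_force: [-2.1, -0.7, 5.9]
opening: 0.0247
grip_force: 20.0
```

Contact at 5.9 N at seating height. Release gently and rise.

Call:
{"method": "step_arm", "body": {"commands": [[0.4,0,0,0.05,0,0,0],[0.6,0,0,0.05,0,0,0],[0.6,0,0,0.05,0,0,0],[0.6,0,0,0.05,0,0,0],[0.6,0,0,0.05,0,0,0]]}}

```text
time: 5.95
tool_pos: [0.5514, 0.0352, 0.0763]
tool_rot: [3.142, 0.0, 0.408]
contact_force: [-0.1, -0.5, -0.3]
opening: 0.0528
grip_force: 0.0
```

Call:
{"method": "step_arm", "body": {"commands": [[0.6,0,0,1.5,0,0,0],[0.6,0,0,4.5,0,0,0],[0.6,0,0,8,0,0,0],[0.6,-0.8,-1.5,10,0,0,0],[0.6,-2.3,-4.5,10,0,0,0]]}}

```text
time: 6.37
tool_pos: [0.5318, -0.0085, 0.1812]
tool_rot: [3.137, -0.009, 0.411]
contact_force: [0.2, -0.9, 0.2]
opening: 0.0553
grip_force: 0.0
```

Call:
{"method": "step_arm", "body": {"commands": [[0.6,-3.1,-2.6,0,0,0,0],[0.6,-6.2,-5.1,0,0,0,0],[0.6,-9.3,-7.7,0,0,0,0],[0.6,-11.8,-9.6,-2,0,0,0],[0.6,-12.8,-10.2,-4,0,0,0]]}}

```text
time: 6.78
tool_pos: [0.3983, -0.1137, 0.1368]
tool_rot: [3.139, -0.001, 0.406]
contact_force: [0.8, -0.6, 0.2]
opening: 0.0551
grip_force: 0.0
```

Call:
{"method": "step_arm", "body": {"commands": [[0.6,0,0,0,0,0,0],[0.6,0,0,0,0,0,0]]}}

```text
time: 6.95
tool_pos: [0.4001, -0.1119, 0.1363]
tool_rot: [-3.141, 0.001, 0.406]
contact_force: [0.2, 0.1, 0.0]
opening: 0.055
grip_force: 0.0
```

```bash
python3 w.py w3
python3 - <<'E'
from cell import *; from h import *
m=camera_model("top"); im=read_camera("top")[:,:,::-1].copy(); cv2.imwrite("pics/top1.png",im)
E
```

```text
6.95 [ 0.4001 -0.1119  0.1363] [-3.141e+00  1.000e-03  4.060e-01] 0.05500420898690088 [0.22 0.09 0.01]
[464. 288.] xy mm [ 402.8 -226.3] dia 43.0 sd 7.3
[322. 223.] xy mm [ 403.4 -111.2] dia 97.3 sd 0.3
[38. 40.] xy mm [441.5 105.7] dia 51.1 sd 6.5
```

View pics/w3.png

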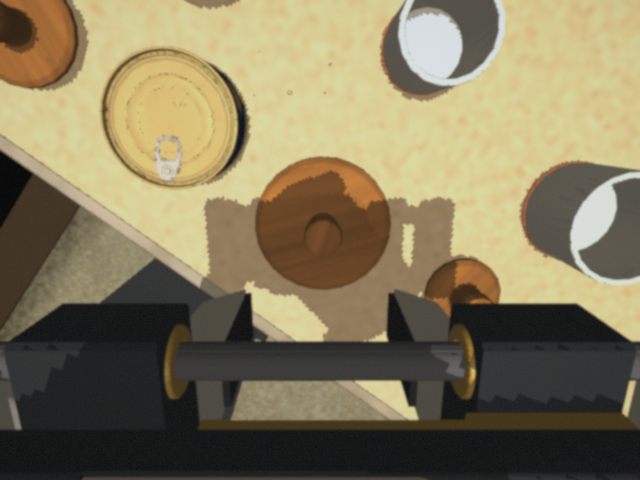

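lid_100 is at pixel (322,223), which gives (403.4,-111.2). Descend and grip.

Call:
{"method": "step_arm", "body": {"commands": [[0.6,0.2,0,-3,0,0,0],[0.6,0.3,0,-6.5,0,0,0],[0.6,0.3,0,-9.5,0,0,0],[0.6,0.3,0,-10.5,0,0,0],[0.6,0.3,0,-10.5,0,0,0]]}}

```text
time: 7.47
tool_pos: [0.4034, -0.1107, 0.0297]
tool_rot: [-3.139, 0.002, 0.409]
contact_force: [-0.2, -0.2, 0.4]
opening: 0.0551
grip_force: 0.0
```

Call:
{"method": "step_arm", "body": {"commands": [[0.5,0,0,-0.6,0,0,0],[0.4,0,0,-0.8,0,0,0],[0.4,0,0,-0.8,0,0,0],[0.4,0,0,-0.8,0,0,0]]}}

```text
time: 7.8
tool_pos: [0.4042, -0.112, 0.0242]
tool_rot: [3.14, -0.001, 0.408]
contact_force: [-0.5, 0.2, -0.7]
opening: 0.0376
grip_force: 0.0
```

Call:
{"method": "step_arm", "body": {"commands": [[0.1,0,0,0,0,0,0],[0.1,0,0,0,0,0,0],[0.1,0,0,0,0,0,0],[0.1,0,0,0,0,0,0]]}}

```text
time: 8.13
tool_pos: [0.4037, -0.112, 0.0238]
tool_rot: [3.141, -0.001, 0.408]
contact_force: [-0.2, 0.2, 3.3]
opening: 0.0238
grip_force: 20.0
```

Call:
{"method": "step_arm", "body": {"commands": [[0.4,0,0,0,0,0,0],[0.4,0,0,0,0,0,0],[0.4,0,0,-0.2,0,0,0],[0.4,0,0,-0.3,0,0,0],[0.4,0,0,-0.3,0,0,0]]}}

```text
time: 8.55
tool_pos: [0.4031, -0.1117, 0.02]
tool_rot: [-3.141, 0.001, 0.408]
contact_force: [0.3, 0.6, 0.6]
opening: 0.0366
grip_force: 0.0
```

Call:
{"method": "step_arm", "body": {"commands": [[0.1,0,0,0,0,0,0],[0.1,0,0,0,0,0,0],[0.1,0,0,0,0,0,0],[0.1,0,0,0,0,0,0],[0.1,0,0,0,0,0,0]]}}

```text
time: 8.97
tool_pos: [0.4033, -0.1117, 0.0203]
tool_rot: [-3.141, 0.0, 0.408]
contact_force: [-0.2, 0.2, -0.9]
opening: 0.0243
grip_force: 20.0
```

Call:
{"method": "step_arm", "body": {"commands": [[0.1,0,0,2,0,0,0],[0.1,0,0,5.5,0,0,0],[0.1,0.4,0.6,9.5,0,0,0],[0.1,1.3,2,13,0,0,0],[0.1,2.7,4.2,16,0,0,0]]}}

```text
time: 9.38
tool_pos: [0.4303, -0.0703, 0.183]
tool_rot: [3.14, -0.001, 0.405]
contact_force: [2.0, -0.6, -1.6]
opening: 0.0247
grip_force: 20.0
```

Call:
{"method": "step_arm", "body": {"commands": [[0.1,2,3,0,0,0,0],[0.1,4,6.2,0,0,0,0],[0.1,6,9.3,0,0,0,0],[0.1,8,12.4,0,0,0,0],[0.1,10,15.5,0,0,0,0]]}}

```text
time: 9.8
tool_pos: [0.5308, 0.087, 0.1803]
tool_rot: [3.142, 0.0, 0.408]
contact_force: [1.2, -0.7, -0.8]
opening: 0.0244
grip_force: 20.0
```

Call:
{"method": "step_arm", "body": {"commands": [[0.1,2,3,0,0,0,0],[0.1,3.8,5.8,0,0,0,0],[0.1,5,7.6,0,0,0,0],[0.1,5.3,8.3,0,0,0,0],[0.1,5.3,8.3,0,0,0,0]]}}

```text
time: 10.22
tool_pos: [0.5833, 0.1697, 0.1794]
tool_rot: [-3.141, 0.001, 0.41]
contact_force: [-0.2, -0.6, -1.1]
opening: 0.0243
grip_force: 20.0
```

Now over canister_100. Shift (0.3, 0.15) and lower.

Call:
{"method": "step_arm", "body": {"commands": [[0.1,0.2,0.1,-1.5,0,0,0],[0.1,0.3,0.2,-4.5,0,0,0],[0.1,0.3,0.2,-7,0,0,0],[0.1,0.3,0.2,-8,0,0,0],[0.1,0.3,0.2,-8,0,0,0]]}}

```text
time: 10.63
tool_pos: [0.5841, 0.1687, 0.0978]
tool_rot: [-3.14, 0.006, 0.407]
contact_force: [-0.5, -0.4, -0.9]
opening: 0.0246
grip_force: 20.0
```

Call:
{"method": "step_arm", "body": {"commands": [[0.1,0,0,0,0,0,0],[0.1,0,0,0,0,0,0]]}}

```text
time: 10.8
tool_pos: [0.5874, 0.1699, 0.1023]
tool_rot: [3.141, -0.003, 0.407]
contact_force: [0.4, 0.7, -1.5]
opening: 0.0247
grip_force: 20.0
```

Run:
```python
from cell import *; from h import *
im=read_camera("top")[:,:,::-1]; sd=read_camera("side")[:,:,::-1]
a=cv2.resize(im[150:280,180:330],(600,520)); b=cv2.resize(sd[230:360,150:350],(800,520))
cv2.imwrite("pics/pair1.png",cv2.resize(np.hstack([a,b]),(800,297)))
```

```text
(no output)
```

View pics/pair1.png

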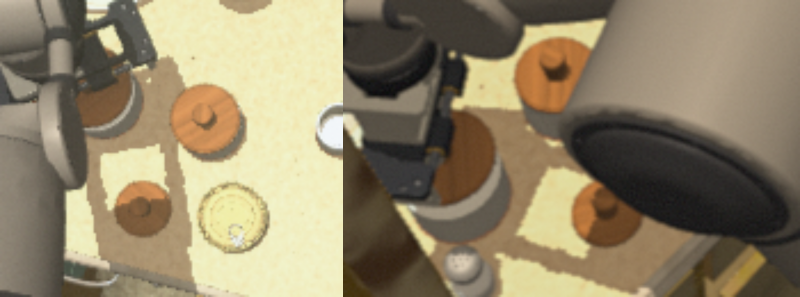

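The pair shows lid_86 seated flat on its canister and lid_100 aligned over its own. Keep lowering.

Call:
{"method": "step_arm", "body": {"commands": [[0.1,0,0.1,-0.6,0,0,0],[0.1,0,0.1,-1.2,0,0,0],[0.1,0,0.1,-1.7,0,0,0],[0.1,0,0.1,-2,0,0,0],[0.1,0,0.1,-2,0,0,0]]}}

```text
time: 11.32
tool_pos: [0.5857, 0.1711, 0.0791]
tool_rot: [-3.141, 0.002, 0.408]
contact_force: [-0.7, -1.5, -1.2]
opening: 0.0244
grip_force: 20.0
```

Call:
{"method": "step_arm", "body": {"commands": [[0.1,0.1,0,-0.15,0,0,0],[0.1,0.1,0,-0.25,0,0,0],[0.1,0.1,0,-0.3,0,0,0],[0.1,0.1,0,-0.3,0,0,0]]}}

```text
time: 11.65
tool_pos: [0.5874, 0.1712, 0.0774]
tool_rot: [3.141, -0.0, 0.408]
contact_force: [-0.3, -0.1, -1.3]
opening: 0.0249
grip_force: 20.0
```

Call:
{"method": "step_arm", "body": {"commands": [[0.1,0,0,-0.1,0,0,0],[0.1,0,0,-0.15,0,0,0],[0.1,0,0,-0.15,0,0,0]]}}

```text
time: 11.9
tool_pos: [0.5876, 0.1712, 0.0763]
tool_rot: [3.141, -0.001, 0.408]
contact_force: [-0.4, -0.9, 1.0]
opening: 0.0245
grip_force: 20.0
```

Call:
{"method": "step_arm", "body": {"commands": [[0.4,0,0,0,0,0,0],[0.6,0,0,0,0,0,0],[0.6,0,0,0,0,0,0],[0.6,0,0,0,0,0,0],[0.6,0,0,0,0,0,0]]}}

```text
time: 12.32
tool_pos: [0.5874, 0.1712, 0.0758]
tool_rot: [3.142, 0.0, 0.408]
contact_force: [-0.6, 0.3, -0.3]
opening: 0.0525
grip_force: 0.0
```

Call:
{"method": "step_arm", "body": {"commands": [[0.6,0,0,1.5,0,0,0],[0.6,0,0,4.5,0,0,0],[0.6,0,0,7.5,0,0,0],[0.6,-2.5,-0.9,9,0,0,0],[0.6,-6,-2.2,9,0,0,0]]}}

```text
time: 12.73
tool_pos: [0.5308, 0.1498, 0.1695]
tool_rot: [3.139, -0.009, 0.408]
contact_force: [-0.5, -0.4, 0.4]
opening: 0.0552
grip_force: 0.0
```

Call:
{"method": "step_arm", "body": {"commands": [[0.6,-3.7,-1.3,0,0,0,0],[0.6,-6.5,-2.4,-1,0,0,0],[0.6,-8,-3,-3,0,0,0],[0.6,-8.1,-3,-3,0,0,0],[0.6,-8.1,-3,-3,0,0,0]]}}

```text
time: 13.15
tool_pos: [0.4459, 0.1191, 0.136]
tool_rot: [-3.141, 0.001, 0.407]
contact_force: [0.9, 0.4, 0.3]
opening: 0.0554
grip_force: 0.0
```

```bash
python3 w.py w4
```

```text
13.15 [0.4459 0.1191 0.136 ] [-3.141e+00  1.000e-03  4.070e-01] 0.05538246322951839 [0.85 0.37 0.29]
[319. 228.] xy mm [446.2 121.2] dia 69.8 sd 0.2
[530. 141.] xy mm [557.9  12.2] dia 103.2 sd 0.3
[ 64. 103.] xy mm [459.5 314.8] dia 77.0 sd 16.8
[335.  26.] xy mm [577.7 166.5] dia 79.6 sd 13.1
```

View pics/w4.png

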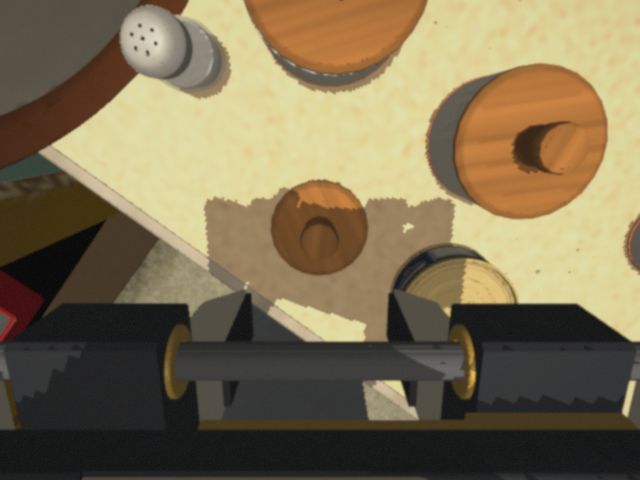

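lid_72 is at pixel (319,228), which gives (446.2,121.2). The two placed lids look fine. Descend.

Call:
{"method": "step_arm", "body": {"commands": [[0.6,0,0.2,-3,0,0,0],[0.6,0,0.2,-6.5,0,0,0],[0.6,0,0.2,-9.5,0,0,0],[0.5,0,0.2,-10.8,0,0,0],[0.4,0,0.2,-11.2,0,0,0]]}}

```text
time: 13.62
tool_pos: [0.4469, 0.1215, 0.022]
tool_rot: [-3.141, 0.002, 0.408]
contact_force: [-0.2, -1.3, -0.1]
opening: 0.0461
grip_force: 0.0
```

Call:
{"method": "step_arm", "body": {"commands": [[0.4,0,0,0,0,0,0],[0.4,0,0,0,0,0,0]]}}

```text
time: 13.78
tool_pos: [0.4482, 0.1215, 0.0247]
tool_rot: [3.141, -0.002, 0.408]
contact_force: [0.6, 0.4, 0.9]
opening: 0.0377
grip_force: 0.0
```

Call:
{"method": "step_arm", "body": {"commands": [[0.4,-0.2,0,-0.3,0,0,0],[0.4,-0.2,0,-0.4,0,0,0],[0.1,-0.2,0,-0.4,0,0,0],[0.1,-0.2,0,-0.4,0,0,0],[0.1,-0.2,0,-0.4,0,0,0]]}}

```text
time: 14.2
tool_pos: [0.4448, 0.1212, 0.0204]
tool_rot: [3.141, -0.001, 0.408]
contact_force: [-1.2, -0.2, 2.8]
opening: 0.0249
grip_force: 20.0
```

Call:
{"method": "step_arm", "body": {"commands": [[0.1,0,0,0,0,0,0],[0.1,0,0,0,0,0,0],[0.1,0,0,0,0,0,0]]}}

```text
time: 14.45
tool_pos: [0.4448, 0.1212, 0.0204]
tool_rot: [3.141, -0.001, 0.408]
contact_force: [-0.8, 0.3, 5.4]
opening: 0.0244
grip_force: 20.0
```

Call:
{"method": "step_arm", "body": {"commands": [[0.1,0,0,2,0,0,0],[0.1,0,0,5.5,0,0,0],[0.1,0,-0.8,9.5,0,0,0],[0.1,0.2,-2.6,13,0,0,0],[0.1,0.5,-5,16,0,0,0]]}}

```text
time: 14.87
tool_pos: [0.4492, 0.0716, 0.1821]
tool_rot: [3.141, -0.001, 0.41]
contact_force: [1.3, 0.1, -0.2]
opening: 0.0247
grip_force: 20.0
```

Call:
{"method": "step_arm", "body": {"commands": [[0.1,0.4,-3.5,0,0,0,0],[0.1,0.8,-7.3,0,0,0,0],[0.1,1.2,-11.2,0,0,0,0],[0.1,1.6,-15.1,0,0,0,0],[0.1,2,-19,0,0,0,0]]}}

```text
time: 15.28
tool_pos: [0.4689, -0.1205, 0.1797]
tool_rot: [-3.141, 0.0, 0.408]
contact_force: [1.6, 1.0, -0.3]
opening: 0.0251
grip_force: 20.0
```

Call:
{"method": "step_arm", "body": {"commands": [[0.1,0.4,-3.9,0,0,0,0],[0.1,0.8,-7.8,0,0,0,0],[0.1,1.2,-11.5,0,0,0,0],[0.1,1.5,-14.5,0,0,0,0],[0.1,1.6,-16,0,0,0,0]]}}

```text
time: 15.7
tool_pos: [0.485, -0.2823, 0.1791]
tool_rot: [3.141, 0.001, 0.405]
contact_force: [-0.7, -0.7, -1.6]
opening: 0.0249
grip_force: 20.0
```

Call:
{"method": "step_arm", "body": {"commands": [[0.1,0,0,0,0,0,0],[0.1,0,0,0,0,0,0]]}}

```text
time: 15.87
tool_pos: [0.4849, -0.2784, 0.1792]
tool_rot: [-3.14, 0.001, 0.407]
contact_force: [-0.3, -0.1, -0.9]
opening: 0.0243
grip_force: 20.0
```

```bash
python3 wc.py w5
```

```text
15.8667 [ 0.4849 -0.2784  0.1792] [-3.14e+00  1.00e-03  4.07e-01] 0.024262985334179296 [-0.32 -0.1  -0.93]
100 expect px -372 -258
86 expect px -118 -70
58 expect px 139 63
72 expect px 323 230
```

View pics/w5.png

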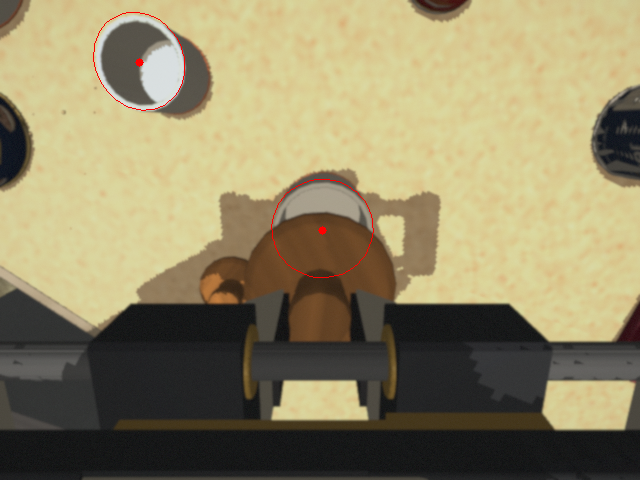

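Predicted rims match the picture at (323,230) and (139,63). Lower.

Call:
{"method": "step_arm", "body": {"commands": [[0.1,0,0,-1.5,0,0,0],[0.1,0,0,-4.5,0,0,0],[0.1,0,0,-7,0,0,0],[0.1,0,0,-8,0,0,0],[0.1,0,0,-8,0,0,0]]}}

```text
time: 16.33
tool_pos: [0.4842, -0.2762, 0.0978]
tool_rot: [-3.137, 0.002, 0.41]
contact_force: [-0.2, -0.0, -1.1]
opening: 0.0244
grip_force: 20.0
```

Call:
{"method": "step_arm", "body": {"commands": [[0.1,0,0,0,0,0,0],[0.1,0,0,0,0,0,0]]}}

```text
time: 16.5
tool_pos: [0.4864, -0.2788, 0.1016]
tool_rot: [3.139, -0.001, 0.409]
contact_force: [0.7, 0.7, -0.3]
opening: 0.0245
grip_force: 20.0
```

Call:
{"method": "step_arm", "body": {"commands": [[0.1,-0.1,0,-0.6,0,0,0],[0.1,-0.1,0,-1.2,0,0,0],[0.1,-0.1,0,-1.7,0,0,0],[0.1,-0.1,0,-2,0,0,0],[0.1,-0.1,0,-2,0,0,0]]}}

```text
time: 16.92
tool_pos: [0.4839, -0.2785, 0.079]
tool_rot: [-3.14, 0.001, 0.408]
contact_force: [0.0, 0.5, -0.6]
opening: 0.0248
grip_force: 20.0
```

Call:
{"method": "step_arm", "body": {"commands": [[0.1,0,0,0,0,0,0],[0.1,0,0,0,0,0,0]]}}

```text
time: 17.08
tool_pos: [0.4845, -0.2789, 0.08]
tool_rot: [3.141, -0.0, 0.408]
contact_force: [-0.2, -0.6, -0.5]
opening: 0.0246
grip_force: 20.0
```

Call:
{"method": "step_arm", "body": {"commands": [[0.1,0.1,0,-0.2,0,0,0],[0.1,0.1,0,-0.3,0,0,0],[0.1,0.1,0,-0.4,0,0,0],[0.1,0.1,0,-0.4,0,0,0]]}}

```text
time: 17.42
tool_pos: [0.4856, -0.2789, 0.0764]
tool_rot: [3.141, -0.0, 0.408]
contact_force: [-0.8, 0.1, 2.8]
opening: 0.0244
grip_force: 20.0
```

Seated (2.8 N). Release, rise and go to lid_58 at about (396,-233).

Call:
{"method": "step_arm", "body": {"commands": [[0.4,0,0,0,0,0,0],[0.6,0,0,0,0,0,0],[0.6,0,0,0,0,0,0],[0.6,0,0,0,0,0,0],[0.6,0,0,0,0,0,0]]}}

```text
time: 17.83
tool_pos: [0.4854, -0.2788, 0.0758]
tool_rot: [-3.142, 0.0, 0.408]
contact_force: [-0.3, 0.3, 0.3]
opening: 0.0523
grip_force: 0.0
```

Call:
{"method": "step_arm", "body": {"commands": [[0.6,0,0,1.5,0,0,0],[0.6,0,0,4.5,0,0,0],[0.6,0,0,7.5,0,0,0],[0.6,-2,1,8.5,0,0,0],[0.6,-5,2.5,8.5,0,0,0]]}}

```text
time: 18.25
tool_pos: [0.4379, -0.2557, 0.1637]
tool_rot: [3.134, -0.004, 0.408]
contact_force: [-1.2, 0.3, -0.3]
opening: 0.055
grip_force: 0.0
```

Call:
{"method": "step_arm", "body": {"commands": [[0.6,-2.5,1.2,-1,0,0,0],[0.6,-3.7,2.1,-2,0,0,0],[0.6,-3.8,2.1,-2.5,0,0,0],[0.6,-3.8,2.1,-2.5,0,0,0],[0.6,-3.8,2.1,-2.5,0,0,0]]}}

```text
time: 18.67
tool_pos: [0.3983, -0.2335, 0.1362]
tool_rot: [3.141, -0.001, 0.408]
contact_force: [0.8, -0.3, 0.2]
opening: 0.0548
grip_force: 0.0
```

```bash
python3 w.py w6
```

```text
18.6667 [ 0.3983 -0.2335  0.1362] [ 3.141e+00 -1.000e-03  4.080e-01] 0.054756026576331704 [ 0.81 -0.29  0.23]
[317. 231.] xy mm [ 396.2 -231.3] dia 56.0 sd 0.3
[452. 140.] xy mm [ 489.3 -292.9] dia 86.3 sd 0.7
```

View pics/w6.png

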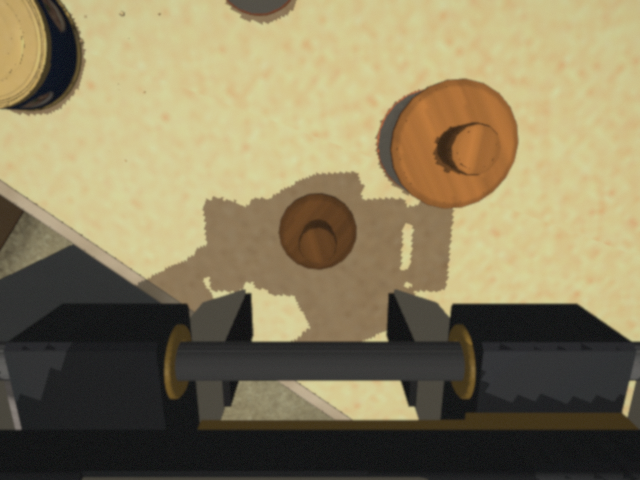

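lid_58 is at pixel (317,231), which gives (396.2,-231.3). lid_72 is seated at (452,140). Body clearance to its knob is about 14 mm, so descend.

Call:
{"method": "step_arm", "body": {"commands": [[0.6,-0.2,0.2,-3,0,0,0],[0.6,-0.2,0.2,-6.5,0,0,0],[0.6,-0.2,0.2,-9.5,0,0,0],[0.5,-0.2,0.2,-10.8,0,0,0],[0.4,-0.2,0.2,-11.2,0,0,0]]}}

```text
time: 19.13
tool_pos: [0.3951, -0.2305, 0.0216]
tool_rot: [-3.138, 0.002, 0.408]
contact_force: [0.2, 1.1, -0.1]
opening: 0.046
grip_force: 0.0
```

Call:
{"method": "step_arm", "body": {"commands": [[0.4,0,0,0,0,0,0],[0.4,0,0,0,0,0,0]]}}

```text
time: 19.3
tool_pos: [0.3965, -0.2316, 0.0245]
tool_rot: [3.14, -0.001, 0.408]
contact_force: [-0.2, -0.6, 0.7]
opening: 0.0375
grip_force: 0.0
```

Call:
{"method": "step_arm", "body": {"commands": [[0.4,0,0,-0.2,0,0,0],[0.4,0,0,-0.4,0,0,0],[0.1,0,0,-0.4,0,0,0],[0.1,0,0,-0.4,0,0,0],[0.1,0,0,-0.4,0,0,0]]}}

```text
time: 19.72
tool_pos: [0.3957, -0.231, 0.0203]
tool_rot: [3.141, -0.0, 0.408]
contact_force: [0.7, -0.4, 1.5]
opening: 0.0249
grip_force: 20.0
```

Call:
{"method": "step_arm", "body": {"commands": [[0.1,0,0,0,0,0,0],[0.1,0,0,0,0,0,0],[0.1,0,0,0,0,0,0]]}}

```text
time: 19.97
tool_pos: [0.3957, -0.2311, 0.0202]
tool_rot: [3.141, -0.0, 0.408]
contact_force: [0.1, -0.2, 3.0]
opening: 0.0247
grip_force: 20.0
```

Call:
{"method": "step_arm", "body": {"commands": [[0.1,0,0,2,0,0,0],[0.1,0,0,5.5,0,0,0],[0.1,0.6,0.4,9.5,0,0,0],[0.1,2,1.4,13,0,0,0],[0.1,4,2.8,16,0,0,0]]}}

```text
time: 20.38
tool_pos: [0.435, -0.203, 0.1824]
tool_rot: [3.141, -0.0, 0.406]
contact_force: [1.3, -0.9, -0.8]
opening: 0.0248
grip_force: 20.0
```

Call:
{"method": "step_arm", "body": {"commands": [[0.1,3,2.2,0,0,0,0],[0.1,6,4.3,0,0,0,0],[0.1,8.5,6.1,0,0,0,0],[0.1,10,7.2,0,0,0,0],[0.1,10.3,7.4,0,0,0,0]]}}

```text
time: 20.8
tool_pos: [0.5401, -0.1265, 0.1792]
tool_rot: [-3.141, -0.0, 0.411]
contact_force: [-0.7, -0.5, -1.0]
opening: 0.0248
grip_force: 20.0
```

Call:
{"method": "step_arm", "body": {"commands": [[0.1,0,0,0,0,0,0],[0.1,0,0,0,0,0,0]]}}

```text
time: 20.97
tool_pos: [0.5375, -0.129, 0.1794]
tool_rot: [-3.141, 0.001, 0.408]
contact_force: [-0.7, -0.4, -0.3]
opening: 0.0249
grip_force: 20.0
```

```bash
python3 wc.py w7
```

```text
20.9667 [ 0.5375 -0.129   0.1794] [-3.141e+00  1.000e-03  4.080e-01] 0.024929622044731713 [-0.67 -0.42 -0.31]
100 expect px -101 -31
86 expect px 103 118
58 expect px 321 226
72 expect px 470 363
```

View pics/w7.png

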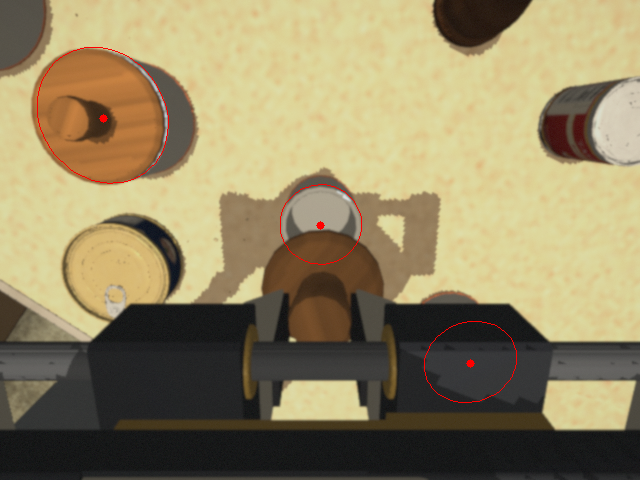

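The rim is centred on the prediction at (321,226). Shift and lower.

Call:
{"method": "step_arm", "body": {"commands": [[0.1,0.3,0.2,-1.5,0,0,0],[0.1,0.4,0.2,-4.5,0,0,0],[0.1,0.4,0.2,-7,0,0,0],[0.1,0.4,0.2,-8,0,0,0],[0.1,0.4,0.2,-8,0,0,0]]}}

```text
time: 21.43
tool_pos: [0.5401, -0.127, 0.0977]
tool_rot: [-3.138, 0.004, 0.406]
contact_force: [-0.6, 0.1, -0.2]
opening: 0.0249
grip_force: 20.0
```

Call:
{"method": "step_arm", "body": {"commands": [[0.1,0,0,0,0,0,0],[0.1,0,0,0,0,0,0],[0.1,0,0,0,0,0,0]]}}

```text
time: 21.68
tool_pos: [0.5433, -0.1274, 0.1016]
tool_rot: [3.139, -0.002, 0.407]
contact_force: [0.5, -0.2, -0.0]
opening: 0.0248
grip_force: 20.0
```

Call:
{"method": "step_arm", "body": {"commands": [[0.1,-0.1,0,-0.6,0,0,0],[0.1,-0.2,0,-1.2,0,0,0],[0.1,-0.2,0,-1.5,0,0,0],[0.1,-0.2,0,-1.5,0,0,0],[0.1,-0.2,0,-1.5,0,0,0]]}}

```text
time: 22.1
tool_pos: [0.5402, -0.1267, 0.0846]
tool_rot: [-3.141, 0.001, 0.408]
contact_force: [0.1, 0.1, -0.1]
opening: 0.0247
grip_force: 20.0
```

Call:
{"method": "step_arm", "body": {"commands": [[0.1,0.1,0,-0.2,0,0,0],[0.1,0.1,0,-0.4,0,0,0],[0.1,0.1,0,-0.6,0,0,0],[0.1,0.1,0,-0.7,0,0,0],[0.1,0.1,0,-0.7,0,0,0]]}}

```text
time: 22.52
tool_pos: [0.5412, -0.1267, 0.0775]
tool_rot: [-3.141, 0.0, 0.408]
contact_force: [1.1, -0.2, -1.0]
opening: 0.0248
grip_force: 20.0
```

Call:
{"method": "step_arm", "body": {"commands": [[0.1,0,0,-0.1,0,0,0],[0.1,0,0,-0.15,0,0,0],[0.1,0,0,-0.15,0,0,0]]}}

```text
time: 22.77
tool_pos: [0.5416, -0.1269, 0.0767]
tool_rot: [3.141, -0.0, 0.408]
contact_force: [-0.3, -0.2, 0.6]
opening: 0.0246
grip_force: 20.0
```

Call:
{"method": "step_arm", "body": {"commands": [[0.1,0,0,-0.05,0,0,0],[0.1,0,0,-0.05,0,0,0]]}}

```text
time: 22.93
tool_pos: [0.5418, -0.1269, 0.0764]
tool_rot: [3.141, -0.001, 0.408]
contact_force: [0.0, -0.1, 5.1]
opening: 0.0251
grip_force: 20.0
```

Call:
{"method": "step_arm", "body": {"commands": [[0.4,0,0,0,0,0,0],[0.6,0,0,0,0,0,0],[0.6,0,0,0,0,0,0],[0.6,0,0,0,0,0,0],[0.6,0,0,0,0,0,0]]}}

```text
time: 23.35
tool_pos: [0.5412, -0.1267, 0.0756]
tool_rot: [-3.141, 0.0, 0.408]
contact_force: [0.2, -0.5, -0.4]
opening: 0.0524
grip_force: 0.0
```

Call:
{"method": "step_arm", "body": {"commands": [[0.6,0,0,1.5,0,0,0],[0.6,0,0,4.5,0,0,0],[0.6,0,0,8,0,0,0],[0.6,-1,-1,11,0,0,0],[0.6,-3,-3,13,0,0,0]]}}

```text
time: 23.77
tool_pos: [0.5132, -0.156, 0.2088]
tool_rot: [3.139, -0.004, 0.411]
contact_force: [0.3, -0.0, 0.3]
opening: 0.0553
grip_force: 0.0
```

Call:
{"method": "step_arm", "body": {"commands": [[0.6,-2.5,-3,0,0,0,0],[0.6,-5,-6,0,0,0,0],[0.6,-7.5,-9,0,0,0,0],[0.6,-10,-12,0,0,0,0],[0.6,-12,-14,0,0,0,0]]}}

```text
time: 24.18
tool_pos: [0.3895, -0.2988, 0.206]
tool_rot: [3.141, 0.0, 0.407]
contact_force: [-0.1, -1.1, 0.5]
opening: 0.0554
grip_force: 0.0
```

Call:
{"method": "step_arm", "body": {"commands": [[0.6,-1,-3,0,0,0,0],[0.6,-2.5,-6.5,0,0,0,0],[0.6,-4,-10,0,0,0,0],[0.6,-5,-12,0,0,0,0],[0.6,-5,-12,0,0,0,0]]}}

```text
time: 24.6
tool_pos: [0.3391, -0.4206, 0.2054]
tool_rot: [3.141, 0.001, 0.403]
contact_force: [-0.6, -0.1, 0.4]
opening: 0.0552
grip_force: 0.0
```

Run:
```python
from cell import *; from h import *
m=camera_model("top"); im=read_camera("top")[:,:,::-1].copy(); sd=read_camera("side")[:,:,::-1]
H,S,V=cv2.split(cv2.cvtColor(im,cv2.COLOR_BGR2HSV)); lid=((H<19)&(S>120)&(V>90)).astype(np.uint8); lid[:165]=0;lid[285:]=0;lid[:,:195]=0;lid[:,440:]=0
for c in cv2.findContours(lid,cv2.RETR_EXTERNAL,cv2.CHAIN_APPROX_NONE)[0]:
    if cv2.contourArea(c)<80: continue
    P=np.array([onplane(m,u,v,.074) for u,v in c[:,0]]); ctr,r=fitcircle(P); print((ctr*1000).round(1),(2000*r).round(1),(1000*np.std(np.linalg.norm(P[:,:2]-ctr,axis=1))).round(1))
a=cv2.resize(im[165:290,180:430],(800,400)); b=cv2.resize(sd[150:360,150:420],(800,622))
cv2.imwrite("pics/fin_t.png",a); cv2.imwrite("pics/fin_s.png",cv2.resize(b,(770,599)))
print(observe()["time"])
```

```text
[ 486.2 -276.7] 66.4 0.9
[ 541.1 -126.1] 52.3 0.9
[550.8  35.7] 80.8 0.8
[587.3 171.4] 95.2 0.8
24.7
```

View pics/fin_s.png

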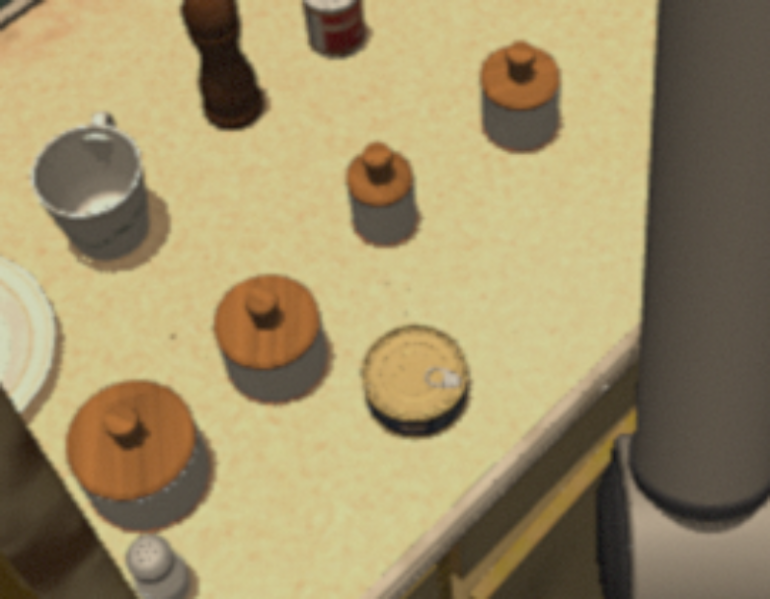

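View pics/fin_t.png

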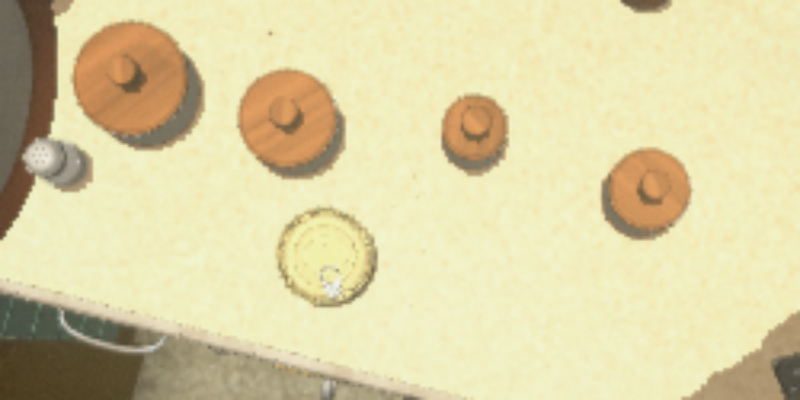

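Both views show all four lids seated flat, with centres within about 2 mm of their canisters. The tin and shaker haven't moved.

```bash
python3 -c "
from cell import *
print(hand_in())"
```

```text
the job is handed in; nothing more can be done
None
```

All four lids are seated flat on their own canisters, the canisters, tin and shaker are still where they stood, and the job was handed in at about 25 s of the 88 s allowed.

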